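# Shut the calibrator case and fasten its hasp

### The job

Put the calibrator case away safely: push its lid fully shut, and after that swing the steel hasp on the lid over the front edge and down over the catch, until it lies flat on the lid. Leave the flask, wrench and gauge around it where they are.

Things in the scene. Friction and masses are not known exactly. Their poses are not given: they have to be found in the camera images.
- case: Grey plastic instrument case, 190 mm deep (its x), 280 mm wide (its y), body 115 mm high, 140 mm with the lid shut. Heavy, does not move. It stands with its front away from the robot. Origin: centre of its underside, on the bench; x points from the front (hasp and catch, x = -95 mm) to the back (hinge side, x = +95 mm, near the robot), z up. What lies inside is below the rim.
- lid (a joint): Opening angle of the lid, rad: 0 = shut; grows as it opens, up to 1.2. The lid is a slab 190 x 280 x 25 mm; its hinge runs along the case's y at case x = +95 mm, z = 115 mm (lower back edge of the lid). Stiff hinge: the lid stays where it is left; 3 to 7 N square on its top closes it. When it is far open, push it along its arc: a push straight down may jam by friction.
- lid_front (a point): Middle of the upper edge of the lid's front side (at case x = -95, y = 0, z = 140 mm when shut).
- hasp (a joint): Angle of the hasp relative to the lid, rad: 0 = closed, one leg flat over the lid's top and the other down the case front round the catch; 1.57 = the top leg stands straight up off the lid; 3.0 = folded back over the lid. Pin along the case's y at case x = -50, y = 0, z = 148 mm with the lid shut. Stiff hinge: it stays where it is left; about 3 N at mid-leg turns it.
- hasp_corner (a point): Middle of the bend of the hasp (outer edge), an L-shaped steel strap 56 mm wide and 6 mm thick. Top leg: 59 mm from pin to bend; second leg at a right angle, 70 mm long, with a window for the catch. Closed: the upper face lies 151 mm over the bench, the bend at case x = -109 mm, the end 77 mm over the bench. Folded back, push it at or above the bend: pushed low, near the pin, it jams.
- case_catch (a point): Outermost point of the catch: a steel padlock eye, 6 mm wide and 22 mm high, fixed on the middle of the case front and standing 19 mm out of it, 105 mm over the bench. The closed hasp's window lies round it.
- flask: Dark steel drinking flask, upright, 72 mm diameter, 200 mm high; origin under its centre. A bystander.
- wrench: Steel wrench 170 mm long lying on the bench beside the case (on its +y side), along its own x; origin under its middle. A bystander.
- gauge: Round black gauge, 84 mm diameter, 36 mm high, lying on its back beside the case (on its -y side), with a brass stem; origin under its centre. A bystander.

How it is judged (in metres and radians):
On the way, in this order (a step that is already met when the one before it is completed fails the run):
1. the lid is shut (value of joint lid below 0.05 rad), for 0.2 s.
2. with the lid shut, the hasp is down over the catch (value of joint lid below 0.05 rad and value of joint hasp below 0.12 rad), for 0.2 s.
At the end, for the whole second after the job is handed in: The lid is shut (within 0.05 rad) and the hasp lies at rest over the catch, flat on the lid (within 0.12 rad, some 7 mm at its bend) (all of step 2 and velocity of joint hasp below 0.05 rad/s); the robot touches nothing.
It fails at once if the flask is shoved more than 40 mm from its place (distance of flask from where it was at the start of the episode above 0.04 m).
It fails at once if the wrench is shoved more than 40 mm from its place (distance of wrench from where it was at the start of the episode above 0.04 m).
It fails at once if the gauge is shoved more than 40 mm from its place (distance of gauge from where it was at the start of the episode above 0.04 m).
It also fails if it takes over 51 s, if anything falls off the work surface, if the arm or the gripper's body presses on something with over 40 N, if the wrist force passes 120 N, or if a joint passes its speed limit or range.

### The arm

A 7-joint arm with a two-finger parallel gripper is mounted at the origin on the work surface. World frame = base frame: x ahead of the robot, y to its left, z up, the work surface at z = 0. Lengths are in m, angles in degrees, forces in N, time in s.
With the tool pointing down it reaches from about 0.425 to 0.95 m from the base axis. Payload 4.7 kg.
Tool frame: the origin (TCP) lies midway between the tips of the shut fingers; the grasp point (between the pads) lies 19 mm behind it (arm.grip_point_offset is the distance from the TCP to the grasp point, in m); z points along the fingers, y is the line along which they close (so a half turn about z gives the same grasp; the last joint's range is limited). The gripper opens to 87 mm and grips with 3 to 60 N. Pads are 19 mm wide; open, the fingers measure 117 mm over their backs; the gripper's body (75 mm by 190 mm) begins 51 mm behind the grasp point.
Start: joints at [-64.91, 26.849, -2.785, 87.806, 1.381, 65.374, -4.715], TCP at [0.304, 0.603, 0.223] pointing down, gripper open.
Joint ranges: [-148.3, 148.3], [-19.14, 114.17], [-79.39, 73.82], [5.75, 140.21], [-59.74, 239.74], [12.07, 113.84], [-152.46, 152.46]. Speed limits (degrees/s): [147.25, 147.25, 180, 180, 180, 180, 180].

### API

Orientations are given as a 3x3 rotation matrix whose columns are the frame's x, y, z axes.
In Python, from plant import arm, cams, ticket, nets gives the robot as it stands. The module is installed in compiled form; this text tells all that it offers.
- The arm moves only by the tool move_arm, never from a script. Its argument "rows" is a list of rows, each an object with "delta_pos": the shift along the world's x, y, z in m, a list of three; "rot": the turn, a rotation vector about the world's x, y, z in degrees, a list of three. A call has exactly 5 rows; each row is the pose to reach, as a shift and turn from the pose commanded when the call began; what a row does not reach only later rows make up. A row lasts 1/12 s, in which the tool goes at most 41.7 mm and 7.16 degrees, less where a joint would pass 70% of its speed; a pose out of reach is approached as far as the arm can. A call with a gripper value outside its range is refused whole. "hand" is the finger opening in m, from 0 to 0.087, set as the call begins (left out, the last holds). The fingers move at their own pace and stop on an object; "newtons" is the grip in N (left out, the last holds). Time passes only in rows, so rows that repeat a pose let the fingers close, or fill a call up. It gives the time, the measured TCP pose, the force, the opening and the grip force at its end, in the units of the state.
- arm.sense(): the state, without advancing time (a new reading comes with each control period).
- cams.get_image(name): name is "scene" or "top"; returns the picture (384x512x3 uint8, red, green, blue); there is no depth.
- cams.calibration(name): a dict with "intrinsics" (3x3 intrinsics, pixels), "T" (4x4, takes a point from camera to world coordinates). Camera axes: x right, y down, z forward; pixel columns grow to the right and rows downward; lengths in m; the calibration is good to about 2 mm. A picture is of the moment at which its call begins. calibration takes no time and is no camera call.
- ticket.finish_job(): hands the job in; it is judged then, once.
Trained networks look in the newest picture that a camera, given by its name, has taken for a name from the list of things; names that differ only in an ending like _2 or _b are one class to them, and where a whole thing is asked for, a point or a joint stands for the part that bears it (a point fixed in the world has none). Each returns a list of dicts, best first, with "confidence" (0 to 1); they miss things now and then, are a little off and sometimes report something else, mostly with a low value. They report only what shows in the picture. A call takes as long as a camera call.
- nets.outline_of(camera, target): "pixels" (384x512 bool, what is visible of it) and "centre" ([column, row] in pixels, amid what is visible of it).
The state is a dict: "t": time; "joint_positions": joint angles; "qd": joint speeds; "joint_efforts": joint torques, N m; "position": TCP position; "tool_rot": TCP orientation; "contact_force": force on the tool from outside, world axes, zero at the start; "wrist_torque": the same for the moment, N m; "grip_width": finger opening in m; "grasp_force": force on a finger pad.
Only numpy, scipy, OpenCV 4.12 (cv2) and the standard library are available. Lean on these libraries where they do the work, as an engineer would, in place of code of your own. Each camera call takes 0.05 s, during which the arm holds its last target. There are 200 camera calls.

## Working session

There is one attempt and no reset: what is moved stays moved. The work goes in short steps, Python scripts to look and compute and a tool call to move; the robot and the scene stay as the last step left them, time stands still between calls to the robot, and variables do not carry over. Pictures are saved under pics/ and viewed, at most 10 in all, crops included, and the job is handed in when it is done.

Besides the shell and the picture viewer there is one more tool, called after "Call:" by a JSON object that holds its "method" and its "body", one argument or row to a line. move_arm: Moves the arm, as the interface text tells. Its arguments: {"type":"object","properties":{"rows":{"type":"array","items":{"type":"object","properties":{"delta_pos":{"type":"array","items":{"type":"number"}},"rot":{"type":"array","items":{"type":"number"}}}}},"hand":{"type":"number"},"newtons":{"type":"number"}},"required":["rows"]}

```bash
mkdir -p pics; cat > h.py <<'E'
import numpy as np, cv2
from plant import arm,cams,ticket,nets
def cal(n):
    c=cams.calibration(n); return np.array(c["intrinsics"]),np.array(c["T"])
def proj(n,P):
    K,T=cal(n); P=np.atleast_2d(P); c=(np.linalg.inv(T)@np.c_[P,np.ones(len(P))].T)[:3]
    u=K@c; return (u[:2]/u[2]).T
def ray(n,px):
    K,T=cal(n); d=T[:3,:3]@np.linalg.inv(K)@[px[0],px[1],1]; return T[:3,3],d/np.linalg.norm(d)
def atz(n,px,z):
    o,d=ray(n,px); return o+d*(z-o[2])/d[2]
E
python3 - <<'E'
from h import *
ims=[]
for n in("scene","top"):
    im=cams.get_image(n); cv2.imwrite(f"pics/{n}0.png",cv2.resize(im[...,::-1],(800,600)))
    K,T=cal(n); print(n,K[0,0],K[0,2],K[1,2],T.round(3).tolist())
    for t in("case","lid_front","hasp_corner","hasp","lid","case_catch","flask","wrench","gauge"):
        for r in nets.outline_of(n,t)[:2]: print(n,t,round(r["confidence"],2),np.round(r["centre"]),r["pixels"].sum())
print(arm.sense())
E
```

```text
scene 467.3261390118904 244.06600079197997 196.77670275653549 [[0.515, 0.469, -0.717, 1.438], [0.857, -0.278, 0.434, -0.378], [0.004, -0.838, -0.546, 0.777], [0.0, 0.0, 0.0, 1.0]]
scene case 0.57 [150. 228.] 12762
scene lid_front 0.68 [143. 198.] 4049
scene hasp_corner 0.73 [147. 178.] 1006
scene hasp 0.57 [147. 179.] 1015
scene lid 0.93 [144. 200.] 4056
scene lid 0.71 [150. 231.] 12871
scene case_catch 0.56 [150. 232.] 12796
scene flask 0.63 [334. 157.] 1148
scene flask 0.36 [153. 230.] 12817
scene wrench 0.63 [ 76. 289.] 515
scene gauge 0.87 [224. 212.] 553
top 442.77966236388716 252.98828645811486 193.66110077385122 [[-0.019, -0.995, 0.099, 0.464], [-1.0, 0.018, -0.017, 0.156], [0.015, -0.099, -0.995, 1.458], [0.0, 0.0, 0.0, 1.0]]
top case 0.55 [330. 213.] 6502
top lid_front 0.92 [333. 213.] 6150
top hasp_corner 0.77 [336. 205.] 450
top hasp 0.64 [334. 205.] 449
top lid 0.73 [330. 211.] 6176
top case_catch 0.81 [329. 207.] 6460
top case_catch 0.36 [337. 205.] 387
top flask 0.91 [119. 243.] 703
top wrench 0.56 [384. 208.] 206
top gauge 0.77 [256. 231.] 567
top gauge 0.67 [385. 207.] 255
{'t': 1.0, 'joint_positions': array([-64.91143274,  26.84923833,  -2.78380256,  87.80510725,
         1.38151691,  65.3738356 ,  -4.71455925]), 'qd': array([-0.04165543, -0.00765645, -0.10360153,  0.0452674 , -0.0798737 ,
       -0.03299159, -0.03004708]), 'joint_efforts': array([-3.44414229e-04, -5.07859147e+01, -8.08823761e-02, -2.36464691e+01,
       -6.12048525e-02,  3.10638151e-02,  1.76300847e-05]), 'position': array([0.30373886, 0.60283126, 0.22257268]), 'tool_rot': array([[-8.93030958e-01,  4.49995232e-01,  1.91096566e-05],
       [ 4.49995231e-01,  8.93030953e-01,  9.37556010e-05],
       [ 2.51240585e-05,  9.23259084e-05, -9.99999995e-01]]), 'contact_force': array([ 0.38016669, -0.1654148 , -0.26656882]), 'wrist_torque': array([ 0.01430292, -0.03645534, -0.0436023 ]), 'grasp_force': 0.0, 'grip_width': 0.08710966978010283}
```

View pics/scene0.png

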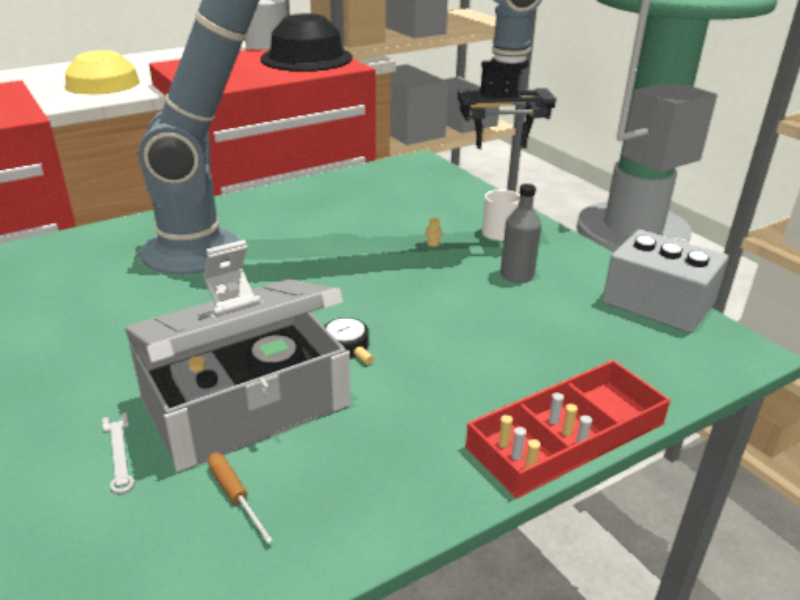

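View pics/top0.png

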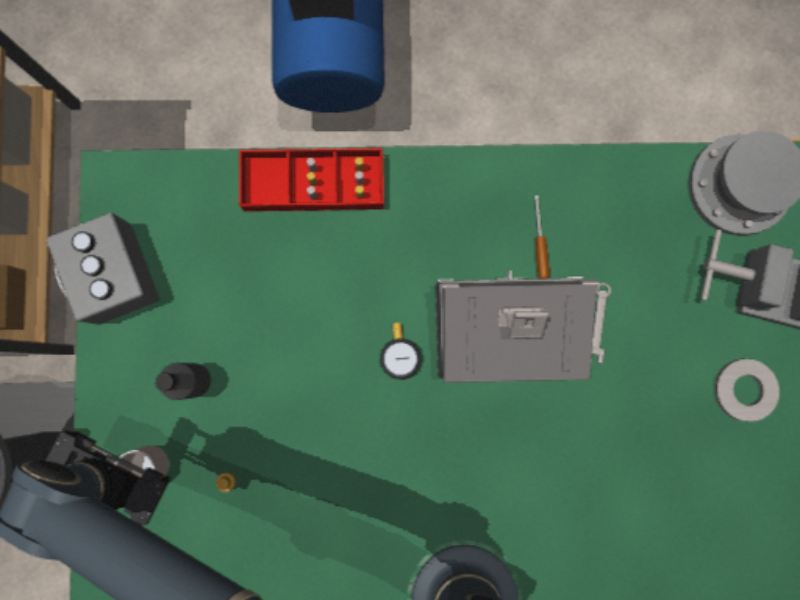

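The scene view shows the case with its lid part open (front rim about 150–340, 290–350) and the hasp standing up from it, bend or end near (225,250). The wrench is on the left and the gauge on the right at (345,335). Next I'll fit a model to the outlines.

```bash
cat > fit.py <<'E'
from h import *
from scipy.optimize import minimize
S=2
def Rm(a): # rotation in case x-z plane, opening: -x -> +z
    c,s=np.cos(a),np.sin(a); return np.array([[c,0,s],[0,1,0],[-s,0,c]])
def box(x,y,z): return np.array([[a,b,c] for a in x for b in y for c in z])
def world(P,p):
    c,s=np.cos(p[2]),np.sin(p[2]); R=np.array([[c,-s,0],[s,c,0],[0,0,1]]); return P@R.T+[p[0],p[1],0]
def parts(p):
    hl=np.array([.095,0,.115]); hp=np.array([-.05,0,.148])
    L=lambda P:world((P-hl)@Rm(p[3]).T+hl,p)
    H=lambda P:L((P-hp)@Rm(p[4]).T+hp)
    return dict(body=[world(box((-.095,.095),(-.14,.14),(0,.115)),p)],lid=[L(box((-.095,.095),(-.14,.14),(.115,.14)))],
      hasp=[H(box((-.109,-.05),(-.028,.028),(.145,.151))),H(box((-.109,-.103),(-.028,.028),(.077,.151)))],
      corner=H(np.array([[-.109,0,.151],[-.109,0,.077],[-.05,0,.148]])),front=L(np.array([[-.095,0,.14]])))
def mask(n,bs):
    m=np.zeros((384*S,512*S),np.uint8)
    for b in bs:
        q=proj(n,b); q=((q+.5)*S*16).round().astype(np.int32); cv2.fillConvexPoly(m,cv2.convexHull(q),1,shift=4)
    return m.astype(bool)
E
python3 - <<'E'
from fit import *
M={}
for n in("scene","top"):
    cams.get_image(n)
    for t in("case","lid","hasp"):
        m=nets.outline_of(n,t)[0]["pixels"]; M[n,t]=cv2.resize(m.astype(np.uint8),None,fx=S,fy=S,interpolation=0).astype(bool)
        r=np.argwhere(m);print(n,t,r.min(0),r.max(0),m.sum())
np.savez("m.npz",**{a+b:v for (a,b),v in M.items()})
def cost(p,d=0):
    q=parts(p);o=[]
    for n in("scene","top"):
        R={"case":q["body"]+q["lid"]+q["hasp"],"lid":q["lid"]+q["hasp"],"hasp":q["hasp"]}
        for t in R:
            w=3 if t=="hasp" else 1
            o.append(w*(mask(n,R[t])^M[n,t]).sum()/S/S)
    return o if d else sum(o)
best=None
c=atz("top",(330,211),.14)
for l in(.2,.4,.6):
  for h in(1.2,1.7,2.2,2.7):
    p0=np.array([c[0],c[1],np.pi,l,h])
    sim=np.vstack([p0]+[p0+np.eye(5)[i]*[.02,.02,.05,.1,.25] [i] for i in range(5)])
    r=minimize(cost,p0,method="Nelder-Mead",options=dict(initial_simplex=sim,maxiter=250))
    if best is None or r.fun<best.fun: best=r
    print(l,h,round(r.fun),r.x.round(3))
p=best.x; print(p,np.round(cost(p,1))); q=parts(p); print(q["corner"].round(3),q["front"].round(3)); np.save("p.npy",p)
for n in("scene","top"):
    im=cams.get_image(n)[...,::-1]; im=cv2.resize(im,None,fx=3,fy=3,interpolation=cv2.INTER_CUBIC)
    for k,cl in(("body",(255,0,0)),("lid",(0,255,255)),("hasp",(0,0,255))):
        for b in q[k]:
            u=((proj(n,b)+.5)*3).astype(int)
            for i in range(8):
                for j in(1,2,4):
                    if not i&j: cv2.line(im,tuple(map(int,u[i])),tuple(map(int,u[i|j])),cl,1)
    c0=((proj(n,q["front"])[0])*3).astype(int); y0=max(0,c0[1]-300)
    cv2.imwrite(f"pics/{n}fit.png",im[y0:y0+600,max(0,c0[0]-350):c0[0]+350])
for t,z in(("flask",.1),("wrench",.005),("gauge",.03)):
    print(t,atz("top",nets.outline_of("top",t)[0]["centre"],z).round(3))
E
```

```text
scene case [154  81] [300 223] 12700
scene lid [153  81] [229 218] 4149
scene hasp [154 131] [199 162] 1058
top case [174 278] [244 381] 6609
top lid [179 283] [244 381] 6096
top hasp [197 324] [215 349] 433Traceback (most recent call last):
  File "<stdin>", line 23, in <module>
    res = _minimize_neldermead(fun, x0, args, callback, bounds=bounds,
                               **options)
    fsim[j] = func(sim[j])
              ~~~~^^^^^^^^
    fx = function(np.copy(x), *(wrapper_args + args))
  File "<stdin>", line 15, in cost
  File "fit.py", line 19, in mask
    q=proj(n,b); q=((q+.5)*S*16).round().astype(np.int32); cv2.fillConvexPoly(m,cv2.convexHull(q),1,shift=4)
  File "h.py", line 6, in proj
    K,T=cal(n); P=np.atleast_2d(P); c=(np.linalg.inv(T)@np.c_[P,np.ones(len(P))].T)[:3]
        ~~~^^^
  File "h.py", line 4, in cal
    c=cams.calibration(n); return np.array(c["intrinsics"]),np.array(c["T"])
ValueError: time passes only in moves, steps and waits
```

```bash
sed -i 's/^def cal/import functools\n@functools.cache\ndef cal/' h.py
cat > run.py <<'E'
from fit import *
Z=np.load("m.npz"); M={(n,t):Z[n+t] for n in("scene","top") for t in("case","lid","hasp")}
def cost(p,d=0):
    q=parts(p);o=[]
    for n in("scene","top"):
        R={"case":q["body"]+q["lid"]+q["hasp"],"lid":q["lid"]+q["hasp"],"hasp":q["hasp"]}
        for t in R:
            w=3 if t=="hasp" else 1
            o.append(w*(mask(n,R[t])^M[n,t]).sum()/S/S)
    return o if d else sum(o)
best=None
c=atz("top",(330,211),.14)
for l in(.2,.5):
  for h in(1.2,1.7,2.2,2.7):
    p0=np.array([c[0],c[1],np.pi,l,h])
    sim=np.vstack([p0]+[p0+np.eye(5)[i]*[.02,.02,.05,.1,.25] [i] for i in range(5)])
    r=minimize(cost,p0,method="Nelder-Mead",options=dict(initial_simplex=sim,maxiter=250))
    if best is None or r.fun<best.fun: best=r
    print(l,h,round(r.fun),r.x.round(3))
p=best.x; print(p,np.round(cost(p,1))); q=parts(p); print(q["corner"].round(3),q["front"].round(3)); np.save("p.npy",p)
for n in("scene","top"):
    im=cams.get_image(n)[...,::-1]; im=cv2.resize(im,None,fx=3,fy=3,interpolation=cv2.INTER_CUBIC)
    for k,cl in(("body",(255,0,0)),("lid",(0,255,255)),("hasp",(0,0,255))):
        for b in q[k]:
            u=((proj(n,b)+.5)*3).astype(int)
            for i in range(8):
                for j in(1,2,4):
                    if not i&j: cv2.line(im,tuple(map(int,u[i])),tuple(map(int,u[i|j])),cl,1)
    c0=((proj(n,q["front"])[0])*3).astype(int); y0=max(0,c0[1]-300)
    cv2.imwrite(f"pics/{n}fit.png",im[y0:y0+600,max(0,c0[0]-350):c0[0]+350])
for t,z in(("flask",.1),("wrench",.005),("gauge",.03)):
    print(t,atz("top",nets.outline_of("top",t)[0]["centre"],z).round(3))
print(arm.sense()["t"])
E
python3 run.py
```

```text
0.2 1.2 1987 [ 0.547 -0.096  3.146  0.419  2.237]
0.2 1.7 1959 [ 0.547 -0.096  3.149  0.418  2.261]
0.2 2.2 1980 [ 0.548 -0.097  3.142  0.421  2.239]
0.2 2.7 1976 [ 0.547 -0.096  3.148  0.42   2.246]
0.5 1.2 1967 [ 0.547 -0.096  3.149  0.418  2.256]
0.5 1.7 1998 [ 0.548 -0.097  3.153  0.424  2.203]
0.5 2.2 2083 [ 0.548 -0.095  3.167  0.413  2.307]
0.5 2.7 2629 [ 0.548 -0.093  3.148  0.408  2.711]
[ 0.54749626 -0.09592297  3.14854571  0.41774337  2.26113006] [478. 223. 280. 348. 308. 322.]
[[ 0.518 -0.096  0.228]
 [ 0.551 -0.096  0.294]
 [ 0.572 -0.096  0.204]] [[ 0.616 -0.095  0.215]]
flask [0.451 0.55  0.1  ]
wrench [ 0.552 -0.297  0.005]
gauge [0.482 0.124 0.03 ]
1.65
```

View pics/scenefit.png

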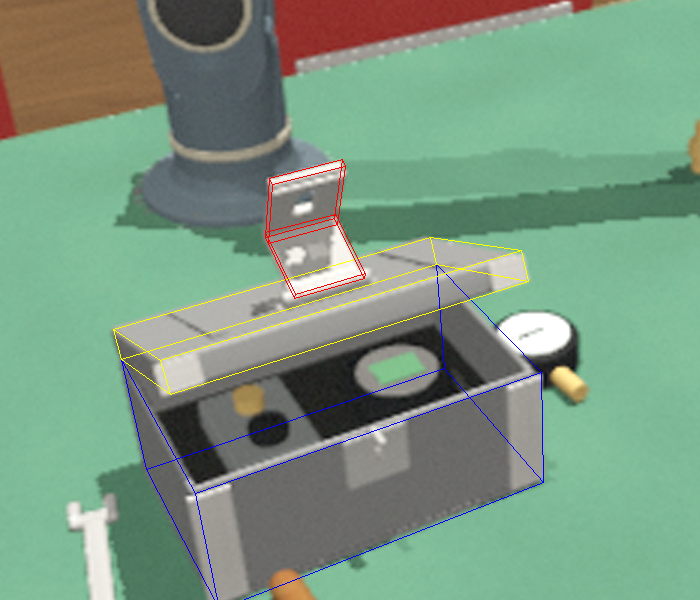

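View pics/topfit.png

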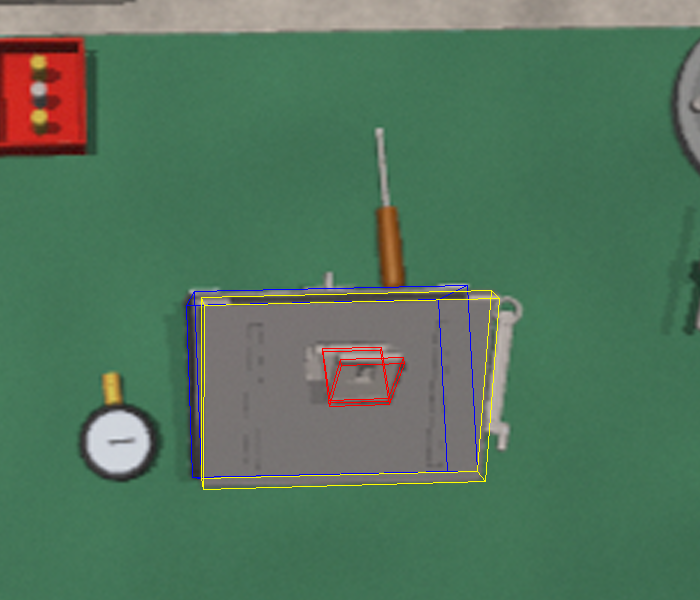

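The fit lines up in the scene view: lid about 0.42 rad, hasp about 2.26 rad, case at (0.547, −0.096). The top view agrees to within about 5 mm. Now I'll lift the arm and bring it over the lid's left front, beside the hasp.

Call:
{"method": "move_arm", "body": {
  "rows": [
    {"delta_pos": [0,0,0.04],"rot": [0,0,-7]},
    {"delta_pos": [0.01,-0.02,0.08],"rot": [0,0,-14]},
    {"delta_pos": [0.03,-0.05,0.1],"rot": [0,0,-21]},
    {"delta_pos": [0.05,-0.085,0.11],"rot": [0,0,-28]},
    {"delta_pos": [0.07,-0.12,0.11],"rot": [0,0,-35]}
  ],
  "hand": 0
}}

```text
t: 2.07
position: [0.374, 0.4846, 0.3363]
tool_rot: [[-0.47, 0.883, 0.004], [0.883, 0.47, 0.006], [0.004, 0.006, -1.0]]
contact_force: [1.5, 0.2, -0.5]
grip_width: 0.0615
grasp_force: 0.0
```

Call:
{"method": "move_arm", "body": {
  "rows": [
    {"delta_pos": [0.02,-0.036,0],"rot": [0,0,-7]},
    {"delta_pos": [0.04,-0.072,0],"rot": [0,0,-14]},
    {"delta_pos": [0.06,-0.108,0],"rot": [0,0,-21]},
    {"delta_pos": [0.08,-0.144,0],"rot": [0,0,-28]},
    {"delta_pos": [0.1,-0.18,0],"rot": [0,0,-28.3]}
  ]
}}

```text
t: 2.48
position: [0.4736, 0.3021, 0.3329]
tool_rot: [[0.005, 1.0, 0.001], [1.0, -0.005, 0.001], [0.001, 0.001, -1.0]]
contact_force: [1.1, 0.5, -0.1]
grip_width: 0.0278
grasp_force: 0.0
```

Call:
{"method": "move_arm", "body": {
  "rows": [
    {"delta_pos": [0.02,-0.036,0],"rot": [0,0,0]},
    {"delta_pos": [0.04,-0.072,0],"rot": [0,0,0]},
    {"delta_pos": [0.06,-0.108,0],"rot": [0,0,0]},
    {"delta_pos": [0.08,-0.144,0],"rot": [0,0,0]},
    {"delta_pos": [0.1,-0.18,0],"rot": [0,0,0]}
  ]
}}

```text
t: 2.9
position: [0.5736, 0.1223, 0.333]
tool_rot: [[0.0, 1.0, 0.001], [1.0, -0.0, 0.001], [0.001, 0.001, -1.0]]
contact_force: [0.7, 0.5, 0.1]
grip_width: 0.0016
grasp_force: 0.0
```

Call:
{"method": "move_arm", "body": {
  "rows": [
    {"delta_pos": [0,-0.035,0],"rot": [0,0,0]},
    {"delta_pos": [0,-0.07,0],"rot": [0,0,0]},
    {"delta_pos": [0.004,-0.105,0],"rot": [0,0,0]},
    {"delta_pos": [0.006,-0.127,-0.03],"rot": [0,0,0]},
    {"delta_pos": [0.006,-0.127,-0.06],"rot": [0,0,0]}
  ]
}}

```text
t: 3.32
position: [0.5804, -0.0106, 0.2744]
tool_rot: [[0.011, 1.0, 0.007], [1.0, -0.011, -0.003], [-0.003, 0.007, -1.0]]
contact_force: [0.3, 0.4, -1.1]
grip_width: 0.0007
grasp_force: 0.0
```

Call:
{"method": "move_arm", "body": {
  "rows": [
    {"delta_pos": [0,0,-0.02],"rot": [0,0,0]},
    {"delta_pos": [0,0,-0.04],"rot": [0,0,0]},
    {"delta_pos": [0,0,-0.055],"rot": [0,0,0]},
    {"delta_pos": [0,0,-0.067],"rot": [0,0,0]},
    {"delta_pos": [0.002,0,-0.077],"rot": [0,0,0]}
  ]
}}

```text
t: 3.73
position: [0.5816, -0.0029, 0.1953]
tool_rot: [[0.001, 1.0, 0.002], [1.0, -0.001, 0.0], [0.0, 0.002, -1.0]]
contact_force: [1.0, 1.3, 5.7]
grip_width: 0.0005
grasp_force: 2.2
```

Call:
{"method": "move_arm", "body": {
  "rows": [
    {"delta_pos": [0.004,0,-0.01],"rot": [0,0,0]},
    {"delta_pos": [0.008,0,-0.02],"rot": [0,0,0]},
    {"delta_pos": [0.012,0,-0.03],"rot": [0,0,0]},
    {"delta_pos": [0.015,0,-0.04],"rot": [0,0,0]},
    {"delta_pos": [0.018,0,-0.05],"rot": [0,0,0]}
  ]
}}

```text
t: 4.15
position: [0.6002, -0.0029, 0.1451]
tool_rot: [[0.001, 1.0, 0.002], [1.0, -0.001, 0.0], [0.0, 0.002, -1.0]]
contact_force: [1.4, 0.3, 4.3]
grip_width: 0.0005
grasp_force: 1.9
```

Contact is at about 5 N, as expected. I'll keep pushing until the force steps up.

Call:
{"method": "move_arm", "body": {
  "rows": [
    {"delta_pos": [0.001,0,-0.002],"rot": [0,0,0]},
    {"delta_pos": [0.001,0,-0.004],"rot": [0,0,0]},
    {"delta_pos": [0.001,0,-0.006],"rot": [0,0,0]},
    {"delta_pos": [0.001,0,-0.007],"rot": [0,0,0]},
    {"delta_pos": [0.001,0,-0.007],"rot": [0,0,0]}
  ]
}}

```text
t: 4.57
position: [0.6001, -0.0029, 0.1408]
tool_rot: [[0.001, 1.0, 0.0], [1.0, -0.001, 0.001], [0.001, 0.0, -1.0]]
contact_force: [-3.3, 0.4, 14.4]
grip_width: 0.0007
grasp_force: 7.5
```

Call:
{"method": "move_arm", "body": {
  "rows": [
    {"delta_pos": [0,0,0.035],"rot": [0,0,0]},
    {"delta_pos": [0,0.01,0.07],"rot": [0,0,7]},
    {"delta_pos": [-0.03,0.02,0.11],"rot": [0,0,14]},
    {"delta_pos": [-0.07,0.02,0.14],"rot": [0,0,21]},
    {"delta_pos": [-0.1,0.02,0.16],"rot": [0,0,28]}
  ]
}}

```text
t: 4.98
position: [0.5078, 0.0174, 0.2925]
tool_rot: [[-0.475, 0.88, -0.002], [0.88, 0.475, -0.001], [0.0, -0.002, -1.0]]
contact_force: [-0.1, -0.2, 0.7]
grip_width: 0.0005
grasp_force: 0.0
```

Call:
{"method": "move_arm", "body": {
  "rows": [
    {"delta_pos": [-0.01,0,0],"rot": [0,0,7]},
    {"delta_pos": [-0.02,0,0],"rot": [0,0,14]},
    {"delta_pos": [-0.02,0,0],"rot": [0,0,21]},
    {"delta_pos": [-0.02,0,0],"rot": [0,0,28]},
    {"delta_pos": [-0.02,0,0],"rot": [0,0,35]}
  ]
}}

```text
t: 5.4
position: [0.4877, 0.0167, 0.2912]
tool_rot: [[-0.893, 0.449, -0.003], [0.449, 0.893, -0.0], [0.003, -0.001, -1.0]]
contact_force: [0.7, 0.5, -0.7]
grip_width: 0.0004
grasp_force: 0.0
```

Call:
{"method": "move_arm", "body": {
  "rows": [
    {"delta_pos": [0,0,0],"rot": [0,0,7]},
    {"delta_pos": [0,0,0],"rot": [0,0,14]},
    {"delta_pos": [0,0,0],"rot": [0,0,21]},
    {"delta_pos": [0,0,0],"rot": [0,0,27]},
    {"delta_pos": [0,0,0],"rot": [0,0,27]}
  ]
}}

```text
t: 5.82
position: [0.488, 0.0166, 0.2909]
tool_rot: [[-1.0, -0.001, -0.003], [-0.001, 1.0, -0.0], [0.003, -0.0, -1.0]]
contact_force: [-1.1, -0.6, -0.3]
grip_width: 0.0005
grasp_force: 0.0
```

```bash
cat > look.py <<'E'
import sys
from fit import *
k=sys.argv[1]; p0=np.load("p.npy"); p0[3]=0; M={}
im=cams.get_image("scene")
for t in ("lid","hasp"):
    r=nets.outline_of("scene",t)
    if r: M[t]=cv2.resize(r[0]["pixels"].astype(np.uint8),None,fx=S,fy=S,interpolation=0).astype(bool); print(t,r[0]["confidence"],r[0]["centre"],r[0]["pixels"].sum())
def P(v): return np.array([p0[0]+v[0],p0[1]+v[1],p0[2],v[3],v[2]])
def cost(v):
    q=parts(P(v)); return sum((mask("scene",q["hasp"] if t=="hasp" else q["lid"]+q["hasp"])^M[t]).sum() for t in M)+2e6*(v[0]**2+v[1]**2)
b=None
for h in(.1,1.,1.7,2.3):
    v0=np.array([0,0,h,.03]); r=minimize(cost,v0,method="Nelder-Mead",options=dict(maxiter=200,initial_simplex=np.vstack([v0]+[v0+np.eye(4)[i]*[.006,.006,.3,.05][i] for i in range(4)])))
    if b is None or r.fun<b.fun: b=r
print(b.fun,b.x.round(4)); q=parts(P(b.x)); print(q["corner"].round(3))
big=cv2.resize(im[...,::-1],None,fx=4,fy=4,interpolation=cv2.INTER_CUBIC); c=(proj("scene",q["front"])[0]*4).astype(int)
for kk,cl in(("lid",(0,255,255)),("hasp",(0,0,255))):
    for bx in q[kk]: cv2.polylines(big,[cv2.convexHull(((proj("scene",bx)+.5)*4).astype(np.int32))],1,cl,1)
cv2.imwrite(f"pics/look{k}.png",big[max(0,c[1]-300):c[1]+300,max(0,c[0]-350):c[0]+350]); s=arm.sense(); print(s["t"],s["position"],s["joint_positions"].round())
E
python3 look.py 1
```

```text
lid 0.73 [146.8, 223.9] 6444
hasp 0.9 [153.6, 204.0] 764
1366.6516539049207 [ 1.0000e-04 -2.3000e-03  2.1775e+00  3.0900e-02]
[[ 0.559 -0.098  0.198]
 [ 0.618 -0.098  0.242]
 [ 0.597 -0.098  0.152]]
5.9667 [0.48869053 0.01676157 0.29133093] [-21.   6.  16. 108.  -2.  67.  85.]
```

View pics/look1.png

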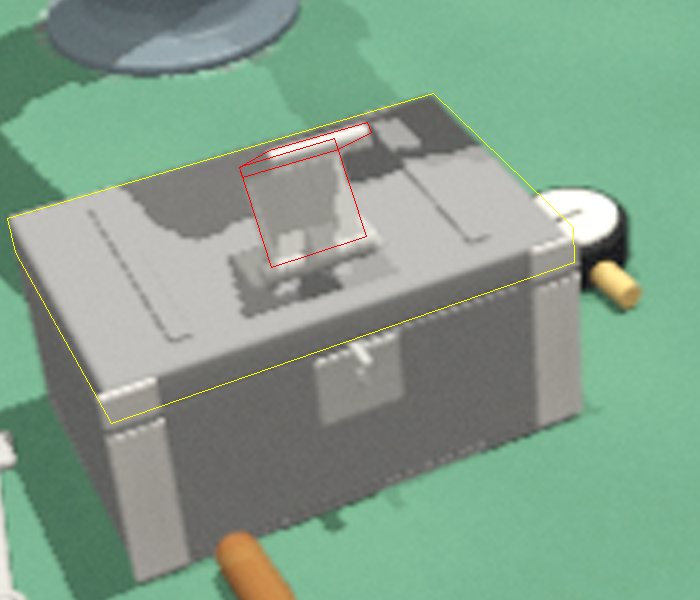

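The lid is shut and the hasp stands at about 2.2 rad, bend near crop pixel (240,170) and tilted back. I'll go behind the bend and push it forward along its arc.

Call:
{"method": "move_arm", "body": {
  "rows": [
    {"delta_pos": [0,-0.038,0],"rot": [0,0,0]},
    {"delta_pos": [0,-0.076,-0.01],"rot": [0,0,0]},
    {"delta_pos": [0,-0.114,-0.035],"rot": [0,0,0]},
    {"delta_pos": [0.01,-0.114,-0.07],"rot": [0,0,0]},
    {"delta_pos": [0.017,-0.114,-0.105],"rot": [0,0,0]}
  ]
}}

```text
t: 6.38
position: [0.5068, -0.1004, 0.1867]
tool_rot: [[-1.0, 0.008, 0.003], [0.008, 1.0, -0.001], [-0.003, -0.001, -1.0]]
contact_force: [1.1, 1.1, -0.3]
grip_width: 0.0006
grasp_force: 0.0
```

Call:
{"method": "move_arm", "body": {
  "rows": [
    {"delta_pos": [0.01,0,0],"rot": [0,0,0]},
    {"delta_pos": [0.02,0,0],"rot": [0,0,0]},
    {"delta_pos": [0.03,0,0],"rot": [0,0,0]},
    {"delta_pos": [0.04,0,0],"rot": [0,0,0]},
    {"delta_pos": [0.05,0,0.003],"rot": [0,0,0]}
  ]
}}

```text
t: 6.8
position: [0.557, -0.0967, 0.1916]
tool_rot: [[-1.0, 0.0, -0.001], [0.0, 1.0, 0.0], [0.001, 0.0, -1.0]]
contact_force: [-4.8, 0.7, 3.0]
grip_width: 0.0009
grasp_force: 2.1
```

Call:
{"method": "move_arm", "body": {
  "rows": [
    {"delta_pos": [0.008,0,0.002],"rot": [0,0,0]},
    {"delta_pos": [0.016,0,0.004],"rot": [0,0,0]},
    {"delta_pos": [0.022,0,0.006],"rot": [0,0,0]},
    {"delta_pos": [0.028,0,0.008],"rot": [0,0,0]},
    {"delta_pos": [0.034,0,0.008],"rot": [0,0,0]}
  ]
}}

```text
t: 7.22
position: [0.5907, -0.0969, 0.198]
tool_rot: [[-1.0, 0.001, -0.0], [0.001, 1.0, 0.0], [0.0, 0.0, -1.0]]
contact_force: [-1.5, 0.7, -1.7]
grip_width: 0.0006
grasp_force: 0.9
```

Call:
{"method": "move_arm", "body": {
  "rows": [
    {"delta_pos": [0.006,0,-0.001],"rot": [0,0,0]},
    {"delta_pos": [0.012,0,-0.002],"rot": [0,0,0]},
    {"delta_pos": [0.016,0,-0.004],"rot": [0,0,0]},
    {"delta_pos": [0.021,0,-0.006],"rot": [0,0,0]},
    {"delta_pos": [0.025,0,-0.009],"rot": [0,0,0]}
  ]
}}

```text
t: 7.63
position: [0.6161, -0.0971, 0.1887]
tool_rot: [[-1.0, 0.001, 0.0], [0.001, 1.0, -0.0], [-0.0, -0.0, -1.0]]
contact_force: [-2.0, 0.1, 0.3]
grip_width: 0.0005
grasp_force: 0.8
```

Call:
{"method": "move_arm", "body": {
  "rows": [
    {"delta_pos": [0.006,0,-0.005],"rot": [0,0,0]},
    {"delta_pos": [0.011,0,-0.01],"rot": [0,0,0]},
    {"delta_pos": [0.015,0,-0.016],"rot": [0,0,0]},
    {"delta_pos": [0.018,0,-0.022],"rot": [0,0,0]},
    {"delta_pos": [0.02,0,-0.028],"rot": [0,0,0]}
  ]
}}

```text
t: 8.05
position: [0.6361, -0.0972, 0.1602]
tool_rot: [[-1.0, 0.001, 0.001], [0.001, 1.0, -0.0], [-0.001, -0.0, -1.0]]
contact_force: [-2.2, -0.4, 1.6]
grip_width: 0.0003
grasp_force: 0.8
```

Call:
{"method": "move_arm", "body": {
  "rows": [
    {"delta_pos": [0.001,0,-0.004],"rot": [0,0,0]},
    {"delta_pos": [0.002,0,-0.007],"rot": [0,0,0]},
    {"delta_pos": [0.002,0,-0.01],"rot": [0,0,0]},
    {"delta_pos": [0.002,0,-0.012],"rot": [0,0,0]},
    {"delta_pos": [0.002,0,-0.012],"rot": [0,0,0]}
  ]
}}

```text
t: 8.47
position: [0.6378, -0.0972, 0.1512]
tool_rot: [[-1.0, 0.001, 0.001], [0.001, 1.0, 0.001], [-0.001, 0.001, -1.0]]
contact_force: [-5.3, 1.4, 12.6]
grip_width: 0.0002
grasp_force: 5.9
```

The tip stopped at z = 0.151 with 12.6 N, which is where the closed hasp's face should be. I'll press a little more, retract and check.

Call:
{"method": "move_arm", "body": {
  "rows": [
    {"delta_pos": [0,0,-0.002],"rot": [0,0,0]},
    {"delta_pos": [0,0,-0.003],"rot": [0,0,0]},
    {"delta_pos": [0,0,-0.003],"rot": [0,0,0]},
    {"delta_pos": [0,0,-0.003],"rot": [0,0,0]},
    {"delta_pos": [0,0,-0.003],"rot": [0,0,0]}
  ]
}}

```text
t: 8.88
position: [0.6378, -0.0972, 0.1509]
tool_rot: [[-1.0, 0.001, 0.003], [0.001, 1.0, 0.002], [-0.003, 0.002, -1.0]]
contact_force: [-9.4, 1.7, 25.1]
grip_width: 0.0006
grasp_force: 12.2
```

Call:
{"method": "move_arm", "body": {
  "rows": [
    {"delta_pos": [0,0,0.02],"rot": [0,0,0]},
    {"delta_pos": [0,0,0.05],"rot": [0,0,0]},
    {"delta_pos": [-0.02,0,0.08],"rot": [0,0,0]},
    {"delta_pos": [-0.05,0,0.11],"rot": [0,0,0]},
    {"delta_pos": [-0.08,0,0.13],"rot": [0,0,0]}
  ]
}}

```text
t: 9.3
position: [0.5582, -0.0972, 0.2784]
tool_rot: [[-1.0, 0.0, 0.004], [0.0, 1.0, -0.001], [-0.004, -0.001, -1.0]]
contact_force: [-0.3, -0.3, 0.5]
grip_width: 0.0006
grasp_force: 0.0
```

Call:
{"method": "move_arm", "body": {
  "rows": [
    {"delta_pos": [-0.02,0,0.02],"rot": [0,0,0]},
    {"delta_pos": [-0.03,0,0.04],"rot": [0,0,0]},
    {"delta_pos": [-0.03,0,0.05],"rot": [0,0,0]},
    {"delta_pos": [-0.03,0,0.05],"rot": [0,0,0]},
    {"delta_pos": [-0.03,0,0.05],"rot": [0,0,0]}
  ]
}}

```text
t: 9.72
position: [0.5283, -0.0968, 0.3257]
tool_rot: [[-1.0, 0.0, 0.001], [0.0, 1.0, 0.0], [-0.001, 0.0, -1.0]]
contact_force: [0.5, -0.5, -0.3]
grip_width: 0.0004
grasp_force: 0.0
```

```bash
python3 look.py 2
```

```text
lid 0.97 [149.6, 221.8] 7037
hasp 0.56 [163.3, 235.6] 1073
1701.2405312980961 [-0.0042 -0.0018  0.0164  0.0051]
[[ 0.652 -0.097  0.153]
 [ 0.654 -0.097  0.079]
 [ 0.593 -0.097  0.149]]
9.8667 [ 0.52750167 -0.09669842  0.32403755] [-13.   9.  22. 100.  -4.  72. 100.]
```

View pics/look2.png

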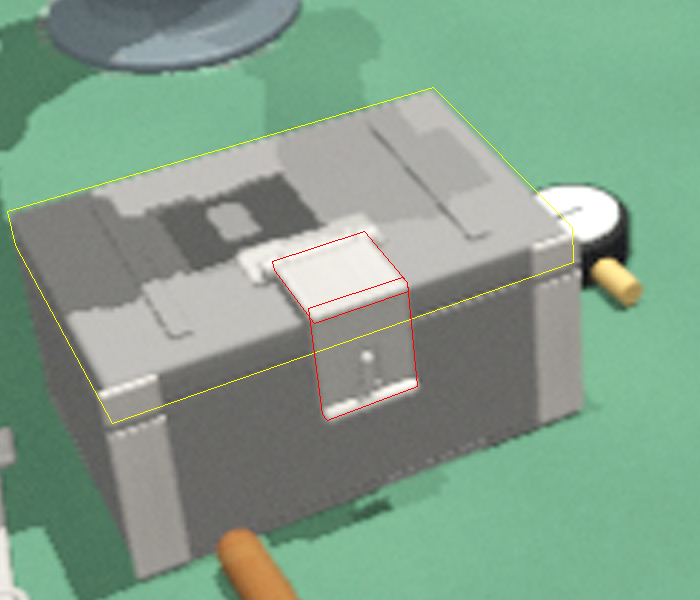

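The hasp lies flat on the lid (fitted angle about 0.02 rad) with the catch showing through its window at crop pixel (367,356). The lid is shut and the arm is clear.

```bash
python3 -c "
from plant import ticket; print(ticket.finish_job())"
```

```text
the job is handed in; nothing more can be done
None
```

I pushed the lid shut, then swung the hasp down over the catch until it lay flat (about 0.02 rad by the last picture); the arm ended clear of the case without going near the flask, wrench or gauge, and I handed the job in at about 10 s (the hand-in gave no verdict).

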